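# Shut the cutter hood and shoot its safety bolt

## Task

The flap on the yellow cutter hood has been left ajar. Push the flap fully shut with the fingertips; then press the orange spring catch down with one fingertip and keep it down all the way while the other fingertip pushes the bolt's black thumb tab, until the bolt is fully home in the keeper on the flap, and let go so that the catch springs back up. Pushing and pressing only: do not lift the flap, and leave the loose things on and around the hood where they are.

Things in the scene. Friction and masses are not known exactly. Their poses are not given: they have to be found in the camera images.
- hood: yellow cutter hood fixed to the machine table, 340 mm along its y, 240 along its x (272 over foot flanges), flat deck 120 mm above the table. Origin: centre of its underside, z up. Deck from y = -170 to +30 mm, then the flap to +170. A black clamp lever (x -94 to -29, y -136 to -158) and steel bolt saddles (x +4 to +52; y +13, -128) rise 46 and 21 mm above the deck
- flap (a joint): angle (rad) of the hood's flap, a clear panel in an aluminium frame, 236 mm along the hood's x, 140 mm from hinge to free edge: 0 = fully shut, upper face flush with the deck; grows as the free edge rises. The friction hinge holds it where it is left; 2 to 6 N, pressed down 90 mm or more from the hinge, moves it
- flap_hinge (a point): middle of the flap's hinge line, which runs along the hood's x, at the hood's y = +170 mm, 120 mm above the table
- flap_edge (a point): middle of the flap's free edge, on its upper face (hood's x = 0; y = +30 mm and flush with the deck when shut)
- keeper (a point): foot of the keeper, a steel staple on the flap that takes the bolt: 25 mm wide along x, 12 mm along y, 23 mm high; at the hood's x = +28, y = +50 mm when the flap is shut
- bolt (a joint): travel (m) of the 12 mm steel bolt along the hood's +y: 0 = drawn back, 0.036 = fully home, its nose 30 mm past the flap's edge, through the keeper. About 3 N of friction; it stays where it is left. The catch's tongue locks it drawn back, half way (notch round 0.018) and home, with some 2 mm of play, unless the catch is held down
- tab_top (a point): centre of the upper end of the bolt's black upright thumb tab: 26 mm wide along the hood's x, 10 mm thick along y, from 14 to 42 mm above the deck; the rod under it tops out 16 mm above the deck. Bolt drawn back: at the hood's x = +28, y = -41 mm. Push its rear (-y) face; the rod and deck behind it are free for 70 mm
- catch (a joint): press depth (m) of the orange spring catch: 0 = sprung up, 0.010 = fully down; the bolt is free from 0.006 on. The spring pushes up with about 2 N at 0, 7 N at 0.010. Let go, it springs up if the bolt's lugs leave it room (bolt drawn back, half way or fully home)
- catch_top (a point): centre of the upper face of the orange catch bar, 36 mm wide along the hood's x, 74 mm long along y, 30 mm above the deck when up, 20 when down; at the hood's x = -28, y = -38 mm, beside the tab (56 mm between centres; between them all is below 26 mm above the deck). Moves straight down wherever pressed; a fingertip may slide along it
- wax_tin: round dark green tin, 40 mm across, 26 mm high, standing loose on the hood's deck; origin: centre of its underside
- collet_nut: round dark steel nut, 30 mm across, 20 mm high, standing loose on the hood's deck; origin: centre of its underside
- arbor: small upright steel arbor, 26 mm foot, 16 mm stem, 48 mm high, standing loose on the hood's deck; origin: centre of its underside
- offcut: loose piece of 40 x 40 mm aluminium profile, 120 mm long along its x, lying on the table; origin: centre of its underside
- spanner: loose steel spanner lying on the table along its x
- oil_bottle: loose white bottle with red cap, 56 mm across, 150 mm high; origin: centre of its underside
- blow_gun: loose silver compressed-air gun lying on the table, about 230 mm long along its x and 30 mm high

How it is judged (in metres and radians):
On the way, in this order (a step that is already met when the one before it is completed fails the run):
1. the flap is pushed fully shut while the bolt is still drawn back (value of joint flap below 0.03 rad and value of joint bolt below 0.006 m), for 0.2 s.
2. with the flap shut, the bolt passes half way with the catch held down (value of joint flap below 0.03 rad and value of joint bolt between 0.0145 and 0.0215 m and value of joint catch above 0.0055 m), for 0.02 s.
At the end, for the whole second after the job is handed in: The flap is shut (within 0.03 rad), the bolt is home (at least 33 of its 36 mm) and the catch has sprung back up (within 2 mm), all at rest (value of joint flap below 0.03 rad and value of joint bolt above 0.033 m and value of joint catch below 0.002 m and velocity of joint bolt below 0.005 m/s and velocity of joint flap below 0.02 rad/s); the robot touches nothing.
It fails at once if the flap is lifted further open (past 0.8 rad) (value of joint flap above 0.8 rad).
It fails at once if the catch is let up with the bolt half way (value of joint bolt between 0.0145 and 0.0215 m and value of joint catch below 0.003 m).
It fails at once if a loose thing on the hood is moved by more than 25 mm (distance of any of wax_tin, collet_nut, arbor from where it was at the start of the episode above 0.025 m).
It fails at once if a loose thing on the table is moved by more than 25 mm (distance of any of offcut, spanner, oil_bottle, blow_gun from where it was at the start of the episode above 0.025 m).
It also fails if it takes over 45 s, if anything falls off the work surface, if the arm or the gripper's body presses on something with over 40 N, if the wrist force passes 120 N, or if a joint passes its speed limit or range.

## Robot

A 6-joint arm with a two-finger parallel gripper is mounted at the origin on the work surface. World frame = base frame: x ahead of the robot, y to its left, z up, the work surface at z = 0. Lengths are in m, angles in degrees, forces in N, time in s.
With the tool pointing down it reaches from about 0.375 to 0.925 m from the base axis. Payload 5.7 kg.
Tool frame: the origin (TCP) lies at the very end of the fingers, on their centre line; the grasp point (between the pads) lies 19 mm behind it; z points along the fingers, y is the direction in which the jaws open and shut (so a half turn about z gives the same grasp; the last joint's range is limited). The gripper opens to 85 mm and grips with 20 to 120 N. Pads are 22 mm wide; open, the fingers measure 114 mm over their backs; the gripper's body (76 mm by 85 mm) begins 54 mm behind the grasp point. The pads swing forward as they close: fully open they stand 13 mm farther back than shut.
Start: joints at [-70.078, 20.558, 86.54, -0, 72.909, -6.595], TCP at [0.268, -0.537, 0.231] pointing down, gripper open.
Joint ranges: [-170.27, 170.27], [-57.76, 135], [12.27, 136.19], [-55.21, 235.2], [11.17, 155.16], [-170.74, 170.74]. Speed limits (degrees/s): [136.94, 136.94, 180, 180, 180, 180].

## Interface

Orientations are given as [roll, pitch, yaw] about the fixed x, y, z axes, in that order (R = Rz(yaw) Ry(pitch) Rx(roll)).
In Python, from rig import ctrl gives the robot as it stands. The module is installed in compiled form; this text tells all that it offers.
- The arm moves only by the shell command python3 -m crank 'ROWS' [OPENING]. ROWS is JSON, one flat list of numbers, 6 for each row, row after row: the shift along the world's x, y, z in m, then the turn, a rotation vector about the world's x, y, z in rad. In form: [tx, ty, tz, ax, ay, az, tx, ty, tz, ax, ay, az, ...]. A call has exactly 8 rows; each row shifts and turns the commanded pose from where the row before left it; what a row does not reach is not made up. A row lasts 1/8 s, in which the tool goes at most 62.5 mm and 10.7 degrees, less where a joint would pass 70% of its speed; a pose out of reach is approached as far as the arm can. A call is refused whole if a number of a shift passes 0.0625 or a number of a turn 0.188, either way. A call with a gripper value outside its range is refused whole. OPENING is the closure in counts, from 0 (fully open) to 255 (shut), set as the call begins (- or left out, the last holds). The fingers move at their own pace and stop on an object; the grip force is fixed at half the most. Time passes only in rows, so rows that do not move let the fingers close, or fill a call up. It gives the time, the measured TCP pose, the force and the opening at its end, in the units of the state.
- ctrl.state(): the state, without advancing time (a new reading comes with each control period).
- ctrl.snapshot(name): name is "scene" or "top"; returns the picture (420x560x3 uint8, blue, green, red); there is no depth.
- ctrl.calibration(name): a dict with "fovy" (degrees; the focal length in pixels is half the picture's height over the tangent of half this angle, whatever the lens; pixels are square), "cx", "cy" (the principal point, pixels), "k1" (the pictures are not rectified: a ray, as slopes to the right and down, at radius r is drawn at 1 + k1 r^2 times it, then the intrinsics apply), "rvec" (rotation vector, rad) and "tvec" (3), from world to camera coordinates, as OpenCV has them. Camera axes: x right, y down, z forward; pixel columns grow to the right and rows downward; lengths in m; the calibration is good to about 2 mm. A picture is of the moment at which its call begins. calibration takes no time and is no camera call.
- ctrl.hand_in(): hands the job in, once; it reports no verdict.
Trained networks look in the newest picture that a camera, given by its name, has taken for a name from the list of things; names that differ only in an ending like _2 or _b are one class to them, and where a whole thing is asked for, a point or a joint stands for the part that bears it (a point fixed in the world has none). Each returns a list of dicts, best first, with "p" (0 to 1); they miss things now and then, are a little off and sometimes report something else, mostly with a low value. They report only what shows in the picture. A call takes as long as a camera call.
- ctrl.masks_of(camera, query): "region" (420x560 bool, what is visible of it) and "location" ([column, row] in pixels, amid what is visible of it).
- ctrl.tip_of(camera, query): "location" ([column, row] in pixels: a listed point, or the origin of a listed thing).
The state is a dict: "clock": time; "q": joint angles; "qd": joint speeds; "tau": joint torques, N m; "position": TCP position; "orientation": TCP orientation; "force": force on the tool from outside, world axes, zero at the start; "ft_torque": the same for the moment, N m; "gripper_width": finger opening in m.
Only numpy, scipy, OpenCV 4.12 (cv2) and the standard library are available. Lean on these libraries where they do the work, as an engineer would, in place of code of your own. Each camera call takes 0.05 s, during which the arm holds its last target. There are 200 camera calls.

## Working session

There is one attempt and no reset: what is moved stays moved. The work goes in short steps, Python scripts to look and compute and a shell command to move; the robot and the scene stay as the last step left them, time stands still between calls to the robot, and variables do not carry over. Pictures are saved under pics/ and viewed, about 8 in all and at most 12, crops included, and the job is handed in when it is done.

```bash
mkdir -p pics
cat > h.py <<'E'
import numpy as np, cv2
from rig import ctrl
def cam(n):
    c=ctrl.calibration(n); f=210/np.tan(np.radians(c["fovy"])/2)
    R=cv2.Rodrigues(np.array(c["rvec"],float))[0]; return c,f,R,np.array(c["tvec"],float).ravel()
def proj(n,P):
    c,f,R,t=cam(n); X=np.atleast_2d(P)@R.T+t; s=X[:,:2]/X[:,2:]; s=s*(1+c["k1"]*(s**2).sum(1,keepdims=True))
    return s*f+[c["cx"],c["cy"]]
def ray(n,uv):
    c,f,R,t=cam(n); d=(np.array(uv,float)-[c["cx"],c["cy"]])/f; s=d.copy()
    for _ in range(20): s=d/(1+c["k1"]*(s@s))
    v=R.T@np.r_[s,1]; return -R.T@t, v/np.linalg.norm(v)
def atz(n,uv,z):
    o,v=ray(n,uv); return o+v*(z-o[2])/v[2]
def tri(a,b):
    o1,v1=ray("scene",a); o2,v2=ray("top",b); s=np.linalg.lstsq(np.c_[v1,-v2],o2-o1,rcond=None)[0]
    p,q=o1+v1*s[0],o2+v2*s[1]; return (p+q)/2,np.linalg.norm(p-q)
E
python3 - <<'E'
from h import *
ims={n:ctrl.snapshot(n) for n in("scene","top")}
for n in ims: cv2.imwrite(f"pics/{n}0.png",ims[n]); print(n,cam(n)[3], -cam(n)[2].T@cam(n)[3])
for q in ["flap_hinge","flap_edge","keeper","tab_top","catch_top","hood","wax_tin","collet_nut","arbor","oil_bottle","offcut","blow_gun","spanner"]:
    r={n:ctrl.tip_of(n,q) for n in ims}
    s=q+" "
    for n in r: s+=n+str([(np.round(d["location"]).tolist(),round(d["p"],2)) for d in r[n][:2]])+" "
    if all(r.values()):
        p,e=tri(r["scene"][0]["location"],r["top"][0]["location"]); s+=str(p.round(4))+" err %.4f"%e
    print(s)
print(ctrl.state())
E
```

```text
scene [-0.39767101 -0.15312674  1.5662271 ] [ 1.23248875 -0.58792632  0.87748019]
top [0.04605513 0.5404205  1.60878517] [0.41075212 0.01985114 1.64719572]
flap_hinge scene[([269.0, 190.0], 0.69)] top[([264.0, 222.0], 0.87), ([152.0, 173.0], 0.56)] [0.4783 0.0888 0.1167] err 0.0014
flap_edge scene[([246.0, 195.0], 0.98)] top[([304.0, 207.0], 0.75)] [ 0.5175 -0.0341  0.1844] err 0.0017
keeper scene[([262.0, 197.0], 0.58)] top[([295.0, 197.0], 0.96)] [ 0.5514 -0.0066  0.1797] err 0.0061
tab_top scene[([248.0, 264.0], 0.63), ([244.0, 221.0], 0.5)] top[([328.0, 183.0], 0.5)] [ 0.6098 -0.1218  0.0316] err 0.0072
catch_top scene[([227.0, 220.0], 0.77), ([106.0, 304.0], 0.17)] top[([334.0, 200.0], 0.59)] [ 0.5384 -0.1274  0.1581] err 0.0045
hood scene[([247.0, 251.0], 0.58), ([380.0, 192.0], 0.51)] top[([318.0, 204.0], 0.69), ([148.0, 259.0], 0.15)] [ 0.5466 -0.0814  0.0067] err 0.0208
wax_tin scene[] top[([346.0, 220.0], 0.59)] 
collet_nut scene[([244.0, 262.0], 0.45)] top[([345.0, 162.0], 0.56)] [ 0.6632 -0.171   0.1173] err 0.0062
arbor scene[([269.0, 240.0], 0.56)] top[([311.0, 170.0], 
[... 477 characters left out ...]
59.0], 0.7)] [ 0.3681  0.4882 -0.0011] err 0.0016
{'clock': 1.4, 'q': array([-7.00791288e+01,  2.05572509e+01,  8.65383802e+01, -1.05196515e-03,
        7.29075489e+01, -6.59306654e+00]), 'qd': array([-0.04718466,  0.09512102, -0.00479097, -0.03888553, -0.01003883,
        0.03950452]), 'tau': array([-6.28810703e-04, -5.27596879e+01, -2.79046261e+01, -2.29155748e-04,
        1.83581775e-03, -2.18653520e-05]), 'position': array([ 0.26784876, -0.53688431,  0.23127947]), 'orientation': array([-1.79996726e+02,  6.33717950e-04,  2.65142470e+01]), 'force': array([0.06608744, 0.3412789 , 0.83253417]), 'ft_torque': array([-0.02813038,  0.02799589,  0.07469357]), 'gripper_width': 0.08496747958013011}
```

```bash
cat > fit.py <<'E'
from h import *
from scipy.optimize import least_squares
def W(p,P):
    c,s=np.cos(p[2]),np.sin(p[2]); P=np.atleast_2d(P); return np.c_[p[0]+c*P[:,0]-s*P[:,1],p[1]+s*P[:,0]+c*P[:,1],P[:,2]]
def fl(a,x,d,h=0): return [x,.17-d*np.cos(a)+h*np.sin(a),.12+d*np.sin(a)+h*np.cos(a)]
def pts(p): 
    a=p[3]; return W(p,[[0,.17,.12],fl(a,0,.14),fl(a,.028,.12),[.028,-.041+p[4],.162],[-.028,-.038,.15]])
E
python3 - <<'E'
from fit import *
obs=[]
for n in("scene","top"):
    ctrl.snapshot(n)
    for i,q in enumerate(["flap_hinge","flap_edge","keeper","tab_top","catch_top"]):
        for d in ctrl.tip_of(n,q)[:2]:
            obs.append((n,i,d["location"],d["p"]))
# gate by initial pose
p0=np.array([.53,-.073,np.radians(17.7),.48,0])
obs=[o for o in obs if np.linalg.norm(proj(o[0],pts(p0)[o[1]])[0]-o[2])<20]
def res(p): return np.ravel([(proj(n,pts(np.r_[p,0])[i])[0]-uv) for n,i,uv,_ in obs])
s=least_squares(res,p0[:4],loss="soft_l1",f_scale=1.5); p=np.r_[s.x,0]
print(p,np.degrees(p[2])); 
for o,r in zip(obs,res(s.x).reshape(-1,2)): print(o[:2],r.round(1))
np.save("p.npy",p)
L=[W(p,[[-.12,-.17,.12],[.12,-.17,.12],[.12,.17,.12],[-.12,.17,.12],[-.12,-.17,.12]]),
 W(p,[fl(p[3],-.118,.14),fl(p[3],.118,.14)]),W(p,[[.015,-.041,.162],[.041,-.041,.162]]),
 W(p,[[-.046,-.075,.15],[-.01,-.075,.15],[-.01,-.001,.15],[-.046,-.001,.15],[-.046,-.075,.15]])]
for n,(x,y,w,h) in {"scene":(150,140,200,170),"top":(240,130,150,120)}.items():
    im=ctrl.snapshot(n); k=4 if n=="scene" else 5
    c=cv2.resize(im[y:y+h,x:x+w],None,fx=k,fy=k,interpolation=cv2.INTER_CUBIC); raw=c.copy()
    for l in L: cv2.polylines(c,[((proj(n,l)-[x,y]+.5)*k).astype(int)],False,(255,0,255),1)
    cv2.imwrite(f"pics/{n}1.png",c)
cv2.imwrite("pics/full.png",np.hstack([cv2.resize(ctrl.snapshot(n),(400,300),interpolation=cv2.INTER_AREA) for n in("scene","top")]))
E
```

```text
[ 0.54746613 -0.08051812  0.39082808  0.56898064  0.        ] 22.392799755616668
('scene', 1) [1.6 0.2]
('scene', 2) [ 0.3 -1.5]
('scene', 3) [-0.9  2.6]
('scene', 4) [-2.1 -0.7]
('top', 0) [-0.8  1.4]
('top', 1) [ 1.9 -3.5]
('top', 2) [0.9 0.4]
('top', 3) [-1.1 -0.3]
('top', 4) [-1.3 -0.1]
```

View pics/scene1.png

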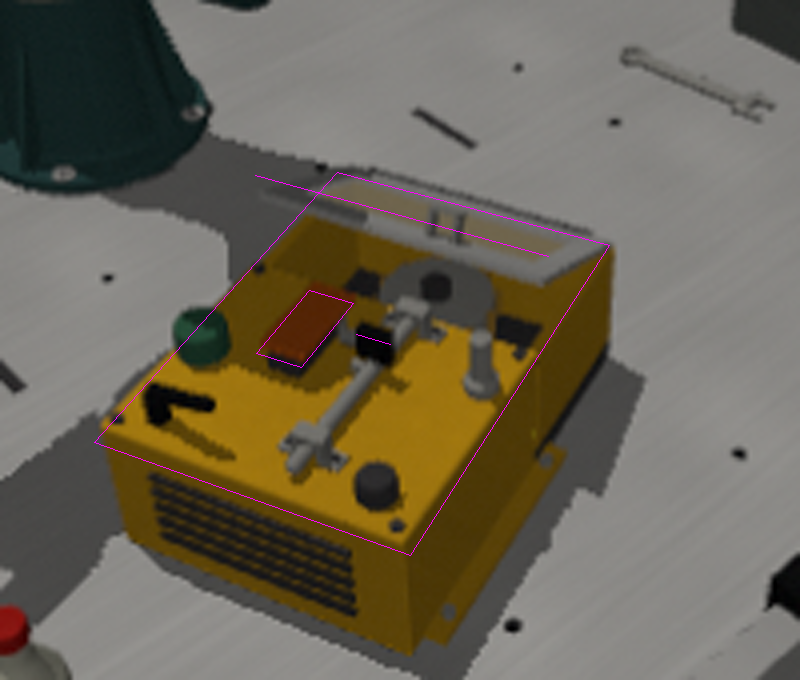

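View pics/top1.png

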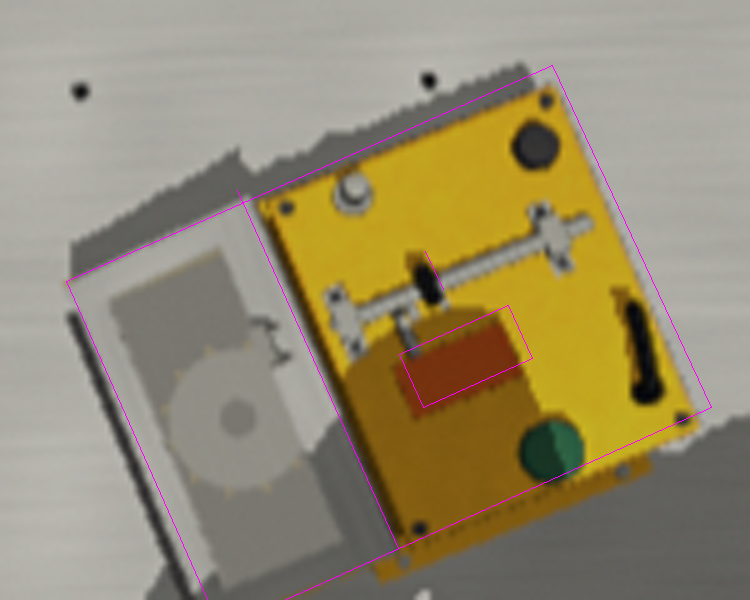

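View pics/full.png

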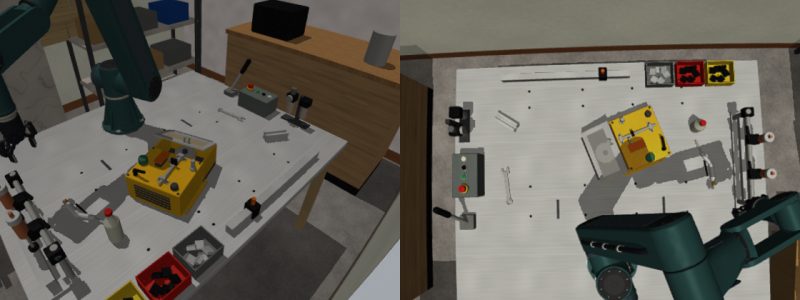

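Run:
```python
from fit import *
T=lambda u,v:np.array([240+u/5-.5,130+v/5-.5]); S=lambda u,v:np.array([150+u/4-.5,140+v/4-.5])
def model(p):
    a=p[3]
    return [("top",[.12,-.17,.12],T(557,84)),("top",[-.12,-.17,.12],T(702,425)),("top",[.12,.03,.12],T(258,207)),("top",[-.12,.03,.12],T(402,545)),
 ("scene",[-.12,-.17,.12],S(102,424)),("scene",[.12,-.17,.12],S(406,548)),("scene",[.12,.17,.12],S(611,250)),
 ("scene",fl(a,.118,.14),S(543,283)),("scene",fl(a,-.118,.14),S(258,190)),
 ("scene",[.028,-.041,.162],S(377,328)),("scene",[-.028,-.038,.15],S(308,323)),("top",[-.028,-.038,.15],T(460,363)),("top",fl(a,.118,0),T(67,283))]
def res(p): return np.ravel([proj(n,W(p,P))[0]-uv for n,P,uv in model(p)])
s=least_squares(res,[.547,-.08,.39,.5],loss="soft_l1",f_scale=1.); p=np.r_[s.x,0]
print(p,np.degrees(p[2])); print(res(p).reshape(-1,2).round(1).tolist()); np.save("p.npy",p)
print(W(p,[[0,.17,.12],fl(p[3],0,.14),[.028,-.041,.162],[-.028,-.038,.15]]).round(4))
L=[W(p,[[-.12,-.17,.12],[.12,-.17,.12],[.12,.17,.12],[-.12,.17,.12],[-.12,-.17,.12]]),W(p,[[-.12,.03,.12],[.12,.03,.12]]),
 W(p,[fl(p[3],-.118,.14),fl(p[3],.118,.14)]),W(p,[[.015,-.041,.162],[.041,-.041,.162]]),
 W(p,[[-.046,-.075,.15],[-.01,-.075,.15],[-.01,-.001,.15],[-.046,-.001,.15],[-.046,-.075,.15]])]
out=[]
for n,(x,y,w,h) in {"scene":(165,170,150,120),"top":(245,135,150,120)}.items():
    im=ctrl.snapshot(n); k=5 if n=="scene" else 5
    c=cv2.resize(im[y:y+h,x:x+w],None,fx=k,fy=k,interpolation=cv2.INTER_CUBIC)
    for l in L: cv2.polylines(c,[((proj(n,l)-[x,y]+.5)*k).astype(int)],False,(255,0,255),1)
    out.append(cv2.resize(c,(530,424)) if 0 else c)
cv2.imwrite("pics/both2.png",cv2.resize(np.vstack(out),(375*1,600)) if 0 else np.hstack([cv2.resize(o,(400,320)) for o in out]))
```

```text
[ 0.54265998 -0.07416494  0.35961424  0.42617531  0.        ] 20.604378235695712
[[-1.0, -1.0], [-0.4, 0.2], [0.9, -2.1], [1.2, 0.3], [-1.5, 1.0], [-0.7, -0.1], [1.1, -1.5], [0.4, -0.6], [0.2, 0.8], [-0.8, 1.0], [-0.1, -0.9], [-0.9, 0.8], [-1.5, -0.1]]
[[ 0.4828  0.085   0.12  ]
 [ 0.5277 -0.0344  0.1779]
 [ 0.5833 -0.1027  0.162 ]
 [ 0.5298 -0.1196  0.15  ]]
```

View pics/both2.png

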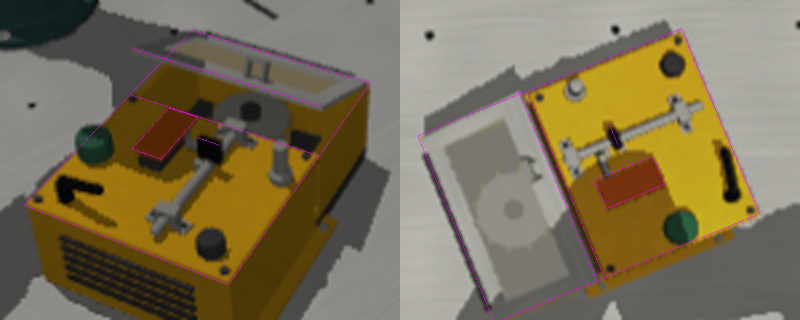

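Scene: the fit (overlay within ~1–2 px) puts the hood at (0.543, -0.074), yaw 20.6°, with the flap at about 0.43 rad. The arbor, nut and tin are clear of the working lines. I'll move above the flap with the gripper shut.

```bash
python3 -m crank '[0.022,0.0495,0.006,0,0,0.1835, 0.022,0.0495,0.006,0,0,0.1835, 0.022,0.0495,0.006,0,0,0.1835, 0.022,0.0495,0.006,0,0,0.1835, 0.022,0.0495,0.006,0,0,0.1835, 0.022,0.0495,0.006,0,0,0.1835, 0.022,0.0495,0.006,0,0,0.1835, 0.022,0.0495,0.006,0,0,0.1835]' 255
python3 -m crank '[0.022,0.05,0,0,0,0, 0.022,0.0495,0,0,0,0, 0,0,-0.02,0,0,0, 0,0,-0.02,0,0,0, 0,0,0,0,0,0, 0,0,0,0,0,0, 0,0,0,0,0,0, 0,0,0,0,0,0]'
python3 - <<'E'
from fit import *
s=ctrl.state(); p=np.load("p.npy"); d=s["position"]-np.r_[p[:2],0]; c,n=np.cos(p[2]),np.sin(p[2])
print("hood",c*d[0]+n*d[1],-n*d[0]+c*d[1],d[2],s["clock"],s["force"])
out=[]
for n_,(x,y,w,h) in {"scene":(165,140,150,150),"top":(230,125,150,120)}.items():
    im=ctrl.snapshot(n_); out.append(cv2.resize(im[y:y+h,x:x+w],(400,400*h//w),interpolation=cv2.INTER_CUBIC)[:320])
cv2.imwrite("pics/3.png",np.hstack(out))
E
```

```text
clock: 3.3
position: [0.4444, -0.1393, 0.2797]
orientation: [180.0, 0.0, 111.0]
force: [1.7, -0.4, -0.6]
gripper_width: 0.0002
clock: 4.3
position: [0.4883, -0.0417, 0.2399]
orientation: [179.9, 0.0, 110.6]
force: [-0.1, 0.5, 0.0]
gripper_width: 0.0003
hood -0.03948732316308168 0.049571867718567364 0.23994872092461195 4.3 [-0.08091201  0.46366963  0.02264573]
```

View pics/3.png

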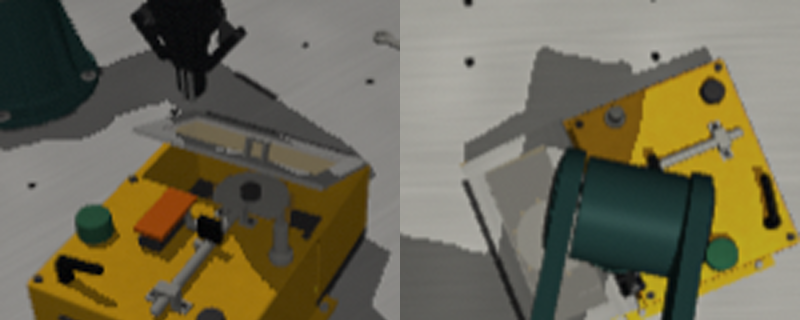

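```bash
python3 -m crank '[0,0,-0.025,0,0,0, 0,0,-0.025,0,0,0, 0,0,-0.015,0,0,0, 0,0,-0.01,0,0,0, 0,0,-0.01,0,0,0, 0,0,-0.01,0,0,0, 0,0,-0.01,0,0,0, 0,0,-0.008,0,0,0]'
python3 -m crank '[0,0,-0.003,0,0,0, 0,0,-0.002,0,0,0, 0,0,-0.002,0,0,0, 0,0,-0.001,0,0,0, 0,0,-0.001,0,0,0, 0,0,0,0,0,0, 0,0,0,0,0,0, 0,0,0,0,0,0]'
```

```text
clock: 5.4
position: [0.488, -0.0414, 0.1257]
orientation: [180.0, 0.0, 110.6]
force: [0.2, -0.5, 2.0]
gripper_width: -0.0002
clock: 6.4
position: [0.4877, -0.0412, 0.1196]
orientation: [180.0, 0.0, 110.6]
force: [-6.8, 1.2, 28.3]
gripper_width: 0.0003
```

```bash
python3 -m crank '[0,0,0.05,0,0,0, 0,0,0.05,0,0,0, 0.02,-0.024,0,0,0,0, 0.02,-0.024,0,0,0,0, 0.02,-0.024,0,0,0,0, 0.017,-0.02,0,0,0,0, 0,0,0,0,0,0, 0,0,-0.02,0,0,0]' 132
python3 - <<'E'
from fit import *
s=ctrl.state(); p=np.load("p.npy"); d=s["position"]-np.r_[p[:2],0]; c,n=np.cos(p[2]),np.sin(p[2])
print("hood",c*d[0]+n*d[1],-n*d[0]+c*d[1],d[2],s["clock"],s["gripper_width"])
out=[]
for n_,(x,y,w,h) in {"scene":(170,150,125,150),"top":(230,125,125,150)}.items():
    im=ctrl.snapshot(n_); out.append(cv2.resize(im[y:y+h,x:x+w],(400,480),interpolation=cv2.INTER_CUBIC))
cv2.imwrite("pics/4.png",np.hstack(out))
E
```

```text
clock: 7.4
position: [0.5653, -0.1332, 0.1981]
orientation: [179.9, 0.1, 110.6]
force: [0.4, 0.2, 0.4]
gripper_width: 0.0411
hood 0.00038794420886473224 -0.06321175539301194 0.198103949539019 7.4 0.041072768937397454
```

View pics/4.png

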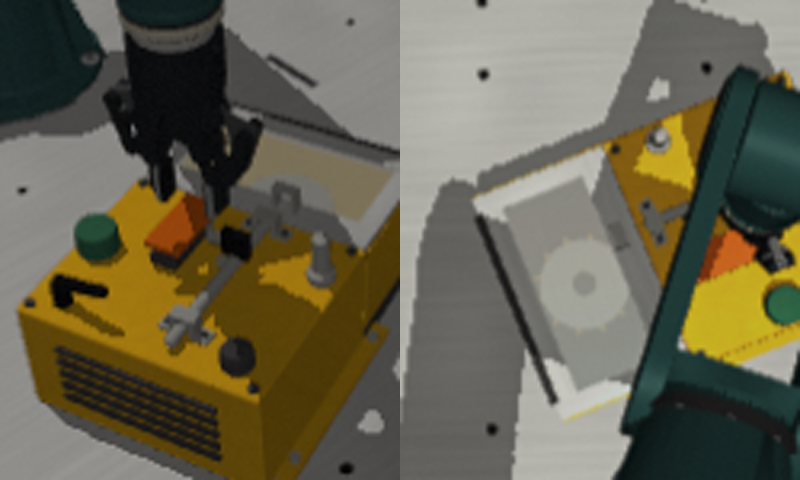

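```bash
python3 -m crank '[0.001,-0.003,-0.01,0,0,0, 0,0,-0.02,0,0,0, 0,0,-0.012,0,0,0, 0,0,-0.004,0,0,0, 0,0,-0.002,0,0,0, 0,0,0,0,0,0, 0,0,0,0,0,0, 0,0,0,0,0,0]'
python3 -m crank '[0,0,-0.001,0,0,0, 0,0,-0.001,0,0,0, 0,0,-0.001,0,0,0, 0,0,-0.001,0,0,0, 0,0,0,0,0,0, 0,0,0,0,0,0, 0,0,0,0,0,0, 0,0,0,0,0,0]'
```

```text
clock: 8.5
position: [0.5661, -0.1364, 0.1496]
orientation: [180.0, 0.0, 110.6]
force: [0.4, 0.2, 0.1]
gripper_width: 0.041
clock: 9.5
position: [0.566, -0.1364, 0.1453]
orientation: [180.0, 0.0, 110.6]
force: [0.6, -0.6, 3.0]
gripper_width: 0.0412
```

```bash
python3 -m crank '[0,0,-0.001,0,0,0, 0,0,-0.001,0,0,0, 0,0,-0.001,0,0,0, 0,0,-0.001,0,0,0, 0,0,0,0,0,0, 0,0,0,0,0,0, 0,0,0,0,0,0, 0,0,0,0,0,0]'
python3 -m crank '[0,0,-0.001,0,0,0, 0,0,-0.001,0,0,0, 0,0,0,0,0,0, 0,0,0,0,0,0, 0,0,0,0,0,0, 0,0,0,0,0,0, 0,0,0,0,0,0, 0,0,0,0,0,0]'
```

```text
clock: 10.5
position: [0.566, -0.1364, 0.1413]
orientation: [180.0, 0.0, 110.6]
force: [1.2, -0.8, 4.4]
gripper_width: 0.0409
clock: 11.5
position: [0.566, -0.1364, 0.1394]
orientation: [180.0, 0.0, 110.6]
force: [0.0, -0.0, 6.1]
gripper_width: 0.0411
```

```bash
python3 -m crank '[0,0,-0.001,0,0,0, 0,0,0,0,0,0, 0,0,0,0,0,0, 0,0,0,0,0,0, 0,0,0,0,0,0, 0,0,0,0,0,0, 0,0,0,0,0,0, 0,0,0,0,0,0]'
python3 -m crank '[0,0,-0.0005,0,0,0, 0,0,-0.0005,0,0,0, 0,0,0,0,0,0, 0,0,0,0,0,0, 0,0,0,0,0,0, 0,0,0,0,0,0, 0,0,0,0,0,0, 0,0,0,0,0,0]'
```

```text
clock: 12.5
position: [0.566, -0.1364, 0.1385]
orientation: [180.0, 0.0, 110.6]
force: [-0.6, 0.2, 6.1]
gripper_width: 0.0412
clock: 13.5
position: [0.566, -0.1365, 0.1381]
orientation: [180.0, 0.0, 110.6]
force: [0.3, 0.8, 11.2]
gripper_width: 0.0411
```

```bash
python3 -m crank '[-0.00105,0.0028,0,0,0,0, -0.00105,0.0028,0,0,0,0, -0.00105,0.0028,0,0,0,0, -0.00105,0.0028,0,0,0,0, -0.0007,0.0019,0,0,0,0, -0.0007,0.0019,0,0,0,0, 0,0,0,0,0,0, 0,0,0,0,0,0]'
python3 - <<'E'
from rig import ctrl; import numpy as np
s=ctrl.state();print(s["force"],s["ft_torque"],s["position"])
E
```

```text
clock: 14.5
position: [0.5622, -0.1236, 0.1384]
orientation: [179.9, 0.3, 110.7]
force: [1.6, -7.0, 7.9]
gripper_width: 0.0411
[ 1.60967255 -6.96722518  7.93756989] [-1.12795675 -0.16408538  0.12340147] [ 0.56218509 -0.12360263  0.13835436]
```

```bash
python3 -m crank '[-0.0007,0.0019,0,0,0,0, -0.0007,0.0019,0,0,0,0, -0.0007,0.0019,0,0,0,0, -0.0007,0.0019,0,0,0,0, -0.0007,0.0019,0,0,0,0, -0.0007,0.0019,0,0,0,0, 0,0,0,0,0,0, 0,0,0,0,0,0]'
python3 - <<'E'
from fit import *
s=ctrl.state(); print(s["force"],s["ft_torque"])
im=ctrl.snapshot("scene")[170:270,170:295]; cv2.imwrite("pics/5.png",cv2.resize(im,(750,600),interpolation=cv2.INTER_CUBIC))
E
```

```text
clock: 15.5
position: [0.5579, -0.1124, 0.1384]
orientation: [179.9, 0.3, 110.7]
force: [1.7, -7.4, 7.3]
gripper_width: 0.041
[ 1.66349637 -7.35151628  7.346777  ] [-1.25503239 -0.14937314  0.14765988]
```

View pics/5.png

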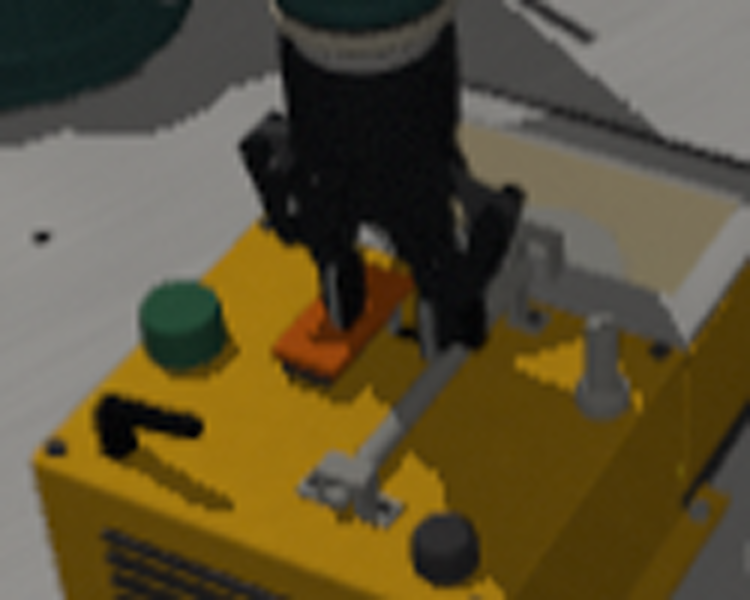

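```bash
python3 -m crank '[-0.0007,0.0019,-0.0003,0,0,0, -0.0007,0.0019,0,0,0,0, -0.0007,0.0019,0,0,0,0, -0.0007,0.0019,0,0,0,0, -0.0007,0.0019,0,0,0,0, -0.0007,0.0019,0,0,0,0, 0,0,0,0,0,0, 0,0,0,0,0,0]'
python3 -m crank '[-0.0007,0.0019,0,0,0,0, -0.0007,0.0019,0,0,0,0, -0.0007,0.0019,0,0,0,0, 0,0,0,0,0,0, 0,0,0,0,0,0, 0,0,0,0,0,0, 0,0,0,0,0,0, 0,0,0,0,0,0]'
```

```text
clock: 16.55
position: [0.5539, -0.1012, 0.1383]
orientation: [179.9, 0.3, 110.7]
force: [1.8, -7.7, 8.9]
gripper_width: 0.0413
clock: 17.55
position: [0.5517, -0.0954, 0.1383]
orientation: [179.9, 0.3, 110.7]
force: [1.5, -8.1, 8.8]
gripper_width: 0.0408
```

```bash
python3 -m crank '[-0.0007,0.0019,0,0,0,0, -0.0007,0.0019,0,0,0,0, 0,0,0,0,0,0, 0,0,0,0,0,0, 0,0,0,0,0,0, 0,0,0,0,0,0, 0,0,0,0,0,0, 0,0,0,0,0,0]'
python3 -m crank '[-0.0007,0.0019,0,0,0,0, 0,0,0,0,0,0, 0,0,0,0,0,0, 0,0,0,0,0,0, 0,0,0,0,0,0, 0,0,0,0,0,0, 0,0,0,0,0,0, 0,0,0,0,0,0]'
```

```text
clock: 18.55
position: [0.5506, -0.0923, 0.1383]
orientation: [179.9, 0.4, 110.7]
force: [0.9, -10.0, 7.9]
gripper_width: 0.0413
clock: 19.55
position: [0.5506, -0.0922, 0.1384]
orientation: [179.9, 0.6, 110.7]
force: [3.4, -16.4, 5.8]
gripper_width: 0.041
```

```bash
python3 -m crank '[0.0007,-0.0019,0,0,0,0, 0.0014,-0.0037,0,0,0,0, 0.001,-0.0028,0,0,0,0, 0,0,0.005,0,0,0, 0,0,0.01,0,0,0, 0,0,0.04,0,0,0, 0,0,0.06,0,0,0, 0,0,0.06,0,0,0]'
python3 -m crank '[-0.03,-0.05,0,0,0,0, -0.03,-0.05,0,0,0,0, -0.03,-0.05,0,0,0,0, -0.03,-0.05,0,0,0,0, 0,0,0,0,0,0, 0,0,0,0,0,0, 0,0,0,0,0,0, 0,0,0,0,0,0]'
python3 - <<'E'
from fit import *
p=np.load("p.npy"); out=[]
for n,(x,y,w,h) in {"scene":(170,160,125,125),"top":(245,130,125,125)}.items():
    im=ctrl.snapshot(n); k=3.2; c=cv2.resize(im[y:y+h,x:x+w],(400,400),interpolation=cv2.INTER_CUBIC)
    for t,col in((0,(255,0,255)),(.036,(0,255,0))):
        l=W(p,[[.015,-.041+t,.162],[.041,-.041+t,.162]]); cv2.polylines(c,[((proj(n,l)-[x,y]+.5)*k).astype(int)],False,col,1)
    out.append(c)
    d=ctrl.tip_of(n,"tab_top"); print(n,[(np.round(e["location"],1),round(e["p"],2)) for e in d[:2]],proj(n,W(p,[[.028,-.041,.162],[.028,-.005,.162]])).round(1).tolist())
cv2.imwrite("pics/6.png",np.hstack(out)); print(ctrl.state()["force"])
E
```

```text
clock: 20.55
position: [0.5496, -0.0956, 0.313]
orientation: [-179.9, -0.1, 110.6]
force: [0.7, -0.1, -0.1]
gripper_width: 0.041
clock: 21.55
position: [0.4313, -0.2944, 0.3119]
orientation: [-180.0, -0.0, 110.7]
force: [-0.4, 0.7, -0.2]
gripper_width: 0.041
scene [(array([251.5, 211.2]), 0.51)] [[242.9, 222.5], [249.3, 214.9]]
top [(array([315.5, 193.1]), 0.75)] [[324.9, 185.4], [314.1, 189.8]]
[ 0.02303945  0.84656145 -0.39210192]
```

View pics/6.png

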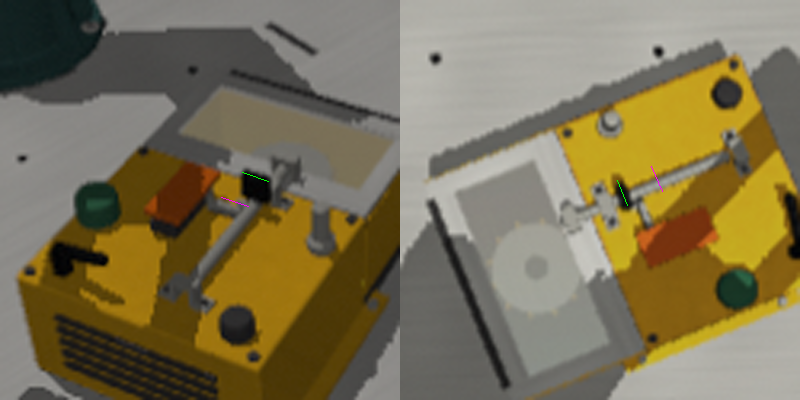

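Run:
```python
from fit import *
p=np.load("p.npy"); n="scene"; ctrl.snapshot(n)
r=ctrl.masks_of(n,"catch_top"); print("catch mask centre",[(np.round(e["location"],1),round(e["p"],2)) for e in r[:1]],"up/down pred",proj(n,W(p,[[-.028,-.038,.15],[-.028,-.038,.14]])).round(1).tolist())
print(ctrl.tip_of(n,"catch_top")[:1]); print(ctrl.hand_in())
```

```text
catch mask centre [(array([257.8, 208.1]), 0.74)] up/down pred [[226.4, 219.3], [226.7, 222.0]]
[{'location': [225.4, 222.1], 'p': 0.78}]
the job is handed in; nothing more can be done
None
```

I finished the sequence and handed the job in at about 22 s of the 45 s. The flap and bolt checks agree, but the check that the catch sprang back up was inconclusive.

**What I did**
- **Flap:** I pushed it shut with closed fingertips. It met a firm stop at deck height, with 28 N on the fingers.
- **Catch:** I pressed it to its stop with one fingertip, at 11 N, and kept it down.
- **Bolt:** The other fingertip pushed the thumb tab. It ran at a steady 7–8 N and hit a hard stop after 46.8 mm of finger travel. About 9 mm of that was expected as free gap, leaving roughly 36 mm for the bolt.
- **Let go:** I backed off, lifted clear and moved the arm away. The force readings returned to about zero.

**Last checks**
- **Flap and bolt:** The last picture shows the flap flush and the bolt nose through the keeper. The tab is within about 4 px of its predicted home position in both cameras.
- **Loose things:** The tin, nut and arbor look unmoved in that picture. I did not measure them or the things on the table.
- **Catch:** By eye it looks up again in the last picture. The networks did not confirm this. The mask query picked out something else, and the point finder landed nearer the "down" prediction (row 222.1, against 219.3 for up and 222.0 for down). That 2.7 px gap is about the size of the finder's own error, and I handed in within the same script, so I did not follow it up.

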